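# Hang a tape roll in the side-opening hooks of a bench roll hanger

## Robot

A 6-joint arm with a two-finger parallel gripper is mounted at the origin on the work surface. World frame = base frame: x ahead of the robot, y to its left, z up, the work surface at z = 0. Lengths are in m, angles in rad, forces in N, time in s.
With the tool pointing down it reaches from about 0.35 to 0.975 m from the base axis. Payload 4.9 kg.
Tool frame: the origin (TCP) lies at the very end of the fingers, on their centre line; the grasp point (between the pads) lies 19 mm behind it; z points along the fingers, y is the direction in which the jaws open and shut (so a half turn about z gives the same grasp; the last joint's range is limited). The gripper opens to 85 mm and grips with 20 to 120 N. Pads are 22 mm wide; open, the fingers measure 114 mm over their backs; the gripper's body (76 mm by 85 mm) begins 54 mm behind the grasp point. The pads swing forward as they close: fully open they stand 13 mm farther back than shut.
Start: joints at [1.064, 0.053, 1.613, -0, 1.476, -0.119], TCP at [0.236, 0.579, 0.231] pointing down, gripper open.
Joint ranges: [-3.01, 3.01], [-1.01, 2.22], [0.06, 2.58], [-1.02, 4.17], [0.09, 2.62], [-3.14, 3.14]. Speed limits (rad/s): [2.57, 2.57, 3.14, 3.14, 3.14, 3.14].

## Interface

Orientations are given as a unit quaternion [w, x, y, z].
In Python, from plant import state, eyes, job_done gives the robot as it stands.
- The arm moves only by the tool apply_moves, never from a script. Its argument "commands" is a list of rows, each an object with "linear": the shift along the tool's x, y, z in m, a list of three; "delta_rot": the turn, a rotation vector about the tool's x, y, z in degrees, a list of three; "fingers": the closure in counts, from 0 (fully open) to 255 (shut). In form: [{"linear": [x, y, z], "delta_rot": [wx, wy, wz], "fingers": fingers}, ...]. A call has exactly 8 rows; each row is the pose to reach, as a shift and turn from the pose commanded when the call began, along the tool's axes at that moment; what a row does not reach only later rows make up. A row lasts 1/10 s, in which the tool goes at most 50 mm and 8.59 degrees, less where a joint would pass 70% of its speed; a pose out of reach is approached as far as the arm can. A call with a gripper value outside its range is refused whole. The fingers move at their own pace and stop on an object; the grip force is fixed at half the most. Time passes only in rows, so rows that repeat a pose let the fingers close, or fill a call up. It gives the time, the measured TCP pose, the force and the opening at its end, in the units of the state.
- state(): the state, without advancing time (a new reading comes with each control period).
- eyes.grab_frame(name): name is "side" or "top"; returns the picture (400x640x3 uint8, red, green, blue); there is no depth.
- eyes.camera_params(name): a dict with "fx", "fy", "cx", "cy" (pixels), "k1" (the pictures are not rectified: a ray, as slopes to the right and down, at radius r is drawn at 1 + k1 r^2 times it, then the intrinsics apply), "position" and "rotation" of the camera in the world. Camera axes: x right, y down, z forward; pixel columns grow to the right and rows downward; lengths in m; the calibration is good to about 2 mm. A picture is of the moment at which its call begins. camera_params takes no time and is no camera call.
- job_done(): hands the job in, once; it reports no verdict.
The state is a dict: "time": time; "joint_pos": joint angles; "joint_vel": joint speeds; "joint_efforts": joint torques, N m; "tool_pos": TCP position; "tool_rot": TCP orientation; "contact_force": force on the tool from outside, world axes, zero at the start; "ft_torque": the same for the moment, N m; "gripper_width": opening from 0.0 (shut) to 1.0 (fully open).
Only numpy, scipy, OpenCV 4.12 (cv2) and the standard library are available. Lean on these libraries where they do the work, as an engineer would, in place of code of your own. Each camera call takes 0.05 s, during which the arm holds its last target.

## Task

Take the wide roll of packing tape off its cradle and hang it in the bench roll hanger: bring the spindle in sideways through the open mouths of the two hooks, under the upper jaws, and let it down gently until both ends sit fully home in the throats, then let go. Feel for the hooks rather than forcing them, do not let the roll fall into them, and leave the other things on the bench where they are.

Things in the scene. Friction and masses are not known exactly. Their poses are not given: they have to be found in the camera images.
- wide_roll: The wide roll of buff packing tape: 130 mm diameter, 48 mm wide, rigid, 0.35-0.6 kg. A steel spindle, 10 mm thick, 96 mm long, is fixed through it and stands out 24 mm each side. Origin: middle of the spindle, y along it; both ends alike. It starts standing on a cradle, spindle level, 76 mm above the bench; grip it from above across its width, near the top of the rim (at most 30 mm deep).
- hanger: Roll hanger screwed to the bench: base plate 190 x 110 x 12 mm, rear post (x +80 to +92 mm) 187 mm high, and on it a yoke of two upright hook plates 5 mm thick, 28.5 to 33.5 mm either side of the middle; the roll hangs between, its spindle crossing both. Origin: base underside, straight below the throats. y along a hung spindle; the mouths open to -x: spindle goes in along +x, then down.
- throat (a point): Centre of a seated spindle (hanger's axes, x and z below from here, in mm) IF the yoke is clamped at its lowest, 87 above the bench. The real yoke is clamped 0 to 16 higher, not reported: look or feel for it. It stays put. Throat: x -6.5 to +6.5, floor z -5, rear wall up to the jaw. Upper jaw: x -25 to the rear, underside z +20, top +29; it roofs the throat and inner tongue.
- tongue (a point): Spindle centre when lying on the open outer part of the tongues, 36 mm in front (-x) of the throat and 12 mm above it, again for the lowest yoke (99 above the bench; really 0 to 16 higher). The tongues' top is level, x -45 to -6.5 from the throat; the outer 20 mm is open from above. The mouth between tongue and jaw is 13 mm high for the 10 mm spindle. Keep the load on the hooks well under 20 N.
- narrow_roll: The other tape roll, of the same 130 mm diameter but only 24 mm wide with a 48 mm long spindle, too short for the hooks; it stands on the other cradle (which cradle is which varies). Origin: middle of its spindle. Leave it alone.
- cradle_a: The plywood cradle, fixed to the bench, under the wide roll: 120 x 60 mm, with two dowels along its y on which the roll stands on edge; dowel tops 22 mm high. Origin: centre of the underside.
- cradle_b: A like cradle under the narrow roll; the two swap places.
- cards: A banded stack of dark green cards, 90 x 55 x 48 mm, loose. Origin: centre of the underside. Leave it alone.
- carton_tray: A small open white carton tray, 100 x 70 x 30 mm, loose. Origin: centre of the underside. Leave it alone.
- cutter: A snap-off cutter lying on the bench, about 145 mm long with its blade, 22 mm wide, 17 mm high, loose. Origin: centre of the handle's underside. Leave it alone.
There are look-alikes about, which are no part of the job. What is shaped like the wide_roll but green or purple is not meant.

How it is judged:
By the outcome, as a careful person would: the job done as asked, in the order asked, and still so for the second after the job is handed in, with the robot touching nothing.
It also fails if it takes over 46 s, if anything falls off the work surface, if the arm or the gripper's body presses on something with over 40 N, if the wrist force passes 120 N, or if a joint passes its speed limit or range.

## Working session

There is one attempt and no reset: what is moved stays moved. The work goes in short steps, Python scripts to look and compute and a tool call to move; the robot and the scene stay as the last step left them, time stands still between calls to the robot, and variables do not carry over. Pictures are saved under pics/ and viewed, and the job is handed in when it is done.

Besides the shell and the picture viewer there is one more tool, called after ">>>" as name(argument=value, ...), one argument or row to a line, values as JSON. apply_moves: Moves the arm, as the interface text tells. Its arguments: {"type":"object","properties":{"commands":{"type":"array","items":{"type":"object","properties":{"linear":{"type":"array","items":{"type":"number"}},"delta_rot":{"type":"array","items":{"type":"number"}},"fingers":{"type":"number"}}}}},"required":["commands"]}

```bash
mkdir -p pics; ls; python3 - <<'E'
from plant import state,eyes
import cv2
for n in("side","top"):
    im=eyes.grab_frame(n); cv2.imwrite(f"pics/{n}0.png",im[:,:,::-1]); print(n,eyes.camera_params(n))
print(state())
E
```

```text
pics
side {'fx': 460.1980347523231, 'fy': 460.1980347523231, 'cx': 319.249881351202, 'cy': 196.41040615747414, 'k1': -0.02601467364635931, 'position': array([ 0.0929846 , -1.05481341,  0.7385769 ]), 'rotation': array([-0.48397794,  0.85556146, -0.15768926,  0.09441417])}
top {'fx': 406.4274818100139, 'fy': 406.4274818100139, 'cx': 316.1678099242485, 'cy': 200.08340053676827, 'k1': 0.010311517736939939, 'position': array([ 0.42453921, -0.05631064,  1.12089665]), 'rotation': array([ 0.01502449, -0.69655141,  0.71680407, -0.02797005])}
{'time': 0.1, 'joint_pos': array([ 1.06396444e+00,  5.33172187e-02,  1.61415737e+00,  1.71413814e-05,
        1.47603223e+00, -1.18976445e-01]), 'joint_vel': array([ 0.00083462, -0.0024744 , -0.00629785, -0.00014856,  0.00226814,
        0.00029277]), 'joint_efforts': array([ 7.37916016e-04, -3.94902134e+01, -3.71365142e+01, -1.47606884e-04,
        3.83431165e-03, -2.47901147e-05]), 'tool_pos': array([0.23607929, 0.57808006, 0.23016922]), 'tool_rot': array([-3.02728716e-04,  1.92715185e-01,  9.81254270e-01, -9.07982095e-04]), 'contact_force': array([0.26109796, 0.88804117, 0.47236691]), 'ft_torque': array([-0.01617982,  0.04328379, -0.00571346]), 'gripper_width': 0.9973776127501963}
```

View pics/side0.png

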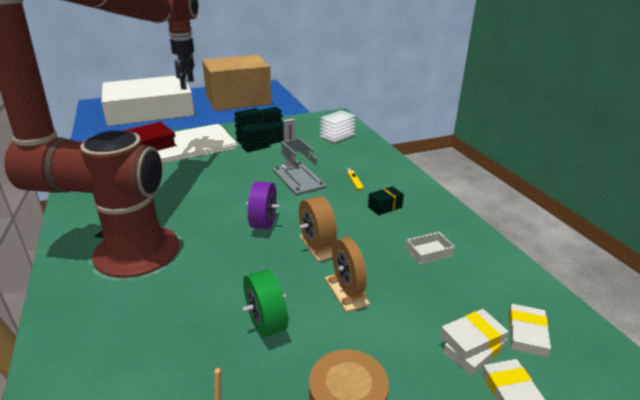

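View pics/top0.png

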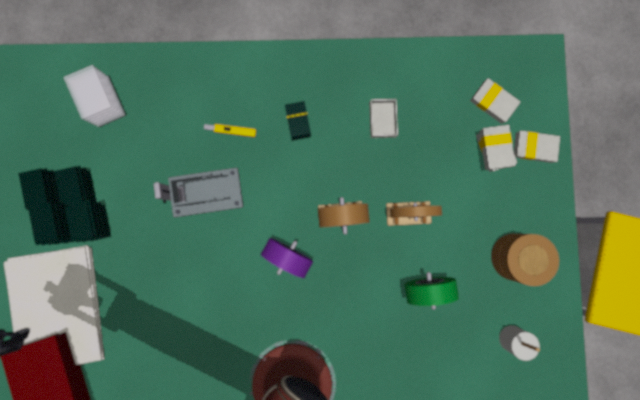

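The side image shows four rolls: purple (262,205), green (265,300), buff (318,225) and buff (348,268). From the top the two buff ones are at (343,214), which is thicker with a long spindle, and (414,211), which is thin. The thick one at (343,214) fits the wide roll. I'll confirm it in an enlarged crop and look at the hanger too.

```bash
python3 - <<'E'
import cv2
t=cv2.imread("pics/top0.png"); s=cv2.imread("pics/side0.png")
cv2.imwrite("pics/c1.png",cv2.resize(t[180:250,300:450],None,fx=5,fy=5,interpolation=cv2.INTER_CUBIC))
cv2.imwrite("pics/c2.png",cv2.resize(t[160:225,145:255],None,fx=7,fy=7,interpolation=cv2.INTER_CUBIC))
cv2.imwrite("pics/c3.png",cv2.resize(s[110:200,260:340],None,fx=6,fy=6,interpolation=cv2.INTER_CUBIC))
cv2.imwrite("pics/c4.png",cv2.resize(s[180:320,280:390],None,fx=4,fy=4,interpolation=cv2.INTER_CUBIC))
E
```

```text
(no output)
```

View pics/c1.png

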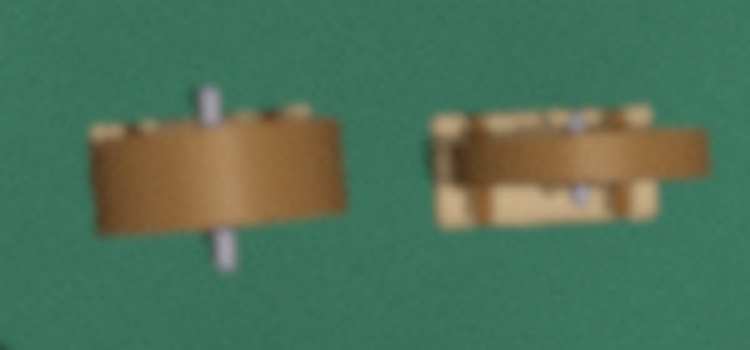

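View pics/c2.png

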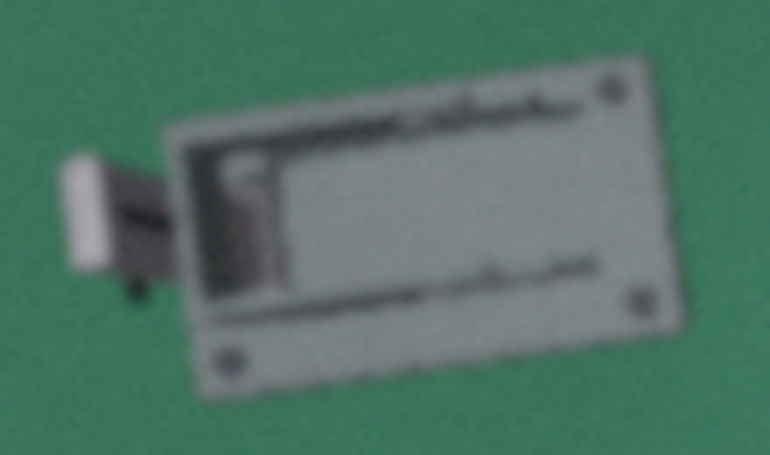

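View pics/c3.png

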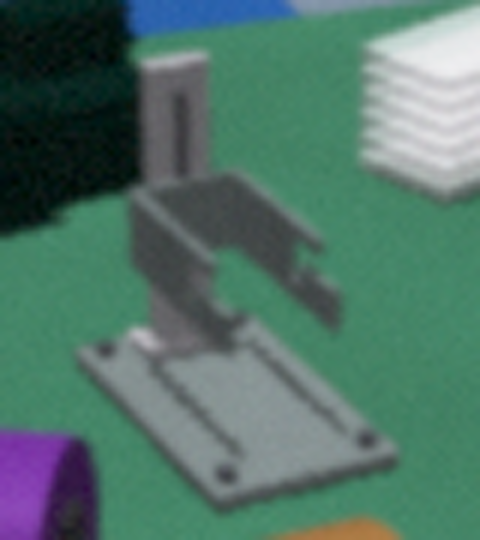

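View pics/c4.png

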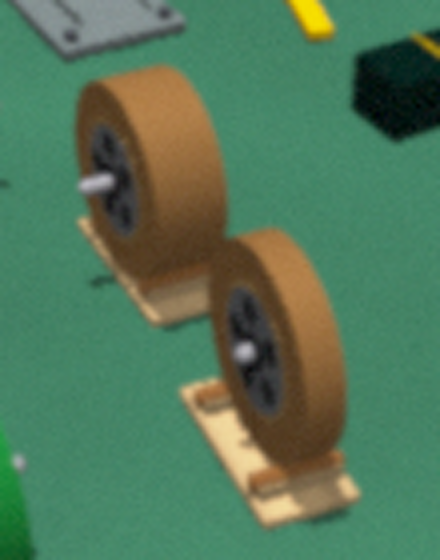

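```bash
cat > h.py <<'E'
import numpy as np, cv2
from scipy.spatial.transform import Rotation as R
from scipy.optimize import least_squares
import pickle,os
def cam(n):
    from plant import eyes
    p=eyes.camera_params(n); q=p['rotation']; M=R.from_quat(q[[1,2,3,0]]).as_matrix(); return p,M
def proj(n,P):
    p,M=cam(n); c=(np.atleast_2d(P)-p['position'])@M
    s=c[:,:2]/c[:,2:]; s=s*(1+p['k1']*(s**2).sum(1,keepdims=True))
    return s*[p['fx'],p['fy']]+[p['cx'],p['cy']]
def back(n,uv,z):
    p,M=cam(n); d=(np.atleast_2d(uv)-[p['cx'],p['cy']])/[p['fx'],p['fy']]; s=d.copy()
    for _ in range(20): s=d/(1+p['k1']*(s**2).sum(1,keepdims=True))
    v=np.c_[s,np.ones(len(s))]@M.T
    t=(np.atleast_1d(z)-p['position'][2])/v[:,2]; return p['position']+v*t[:,None]
def hang(q,P): # hanger local->world
    x,y,a=q; P=np.atleast_2d(P).astype(float); c,s=np.cos(a),np.sin(a)
    return np.c_[x+c*P[:,0]-s*P[:,1],y+s*P[:,0]+c*P[:,1],P[:,2]]
E
python3 - <<'E'
from h import *
off=lambda a,s,o:np.array(a,float)/s+o
w=back("top",off([[208,88],[227,270]],5,[300,180]),.076)
print("tips",w,"mid",w.mean(0),"len",np.linalg.norm(w[1]-w[0]),"dir deg",np.degrees(np.arctan2(*(w[0]-w[1])[[1,0]])))
ws=back("side",off([[80,186]],4,[280,180]),.076);print("side near tip",ws)
ct=off([[645,55],[685,328],[200,398],[165,125]],7,[145,160])
b=back("top",ct,.012);print(b, b.mean(0))
for i in range(4):print(np.linalg.norm(b[i]-b[(i+1)%4]))
cs=off([[398,452],[218,500],[78,350]],6,[260,110]) # side: corners
print("side corners",back("side",cs,.012))
E
```

```text
tips [[ 0.49245843 -0.14216046  0.076     ]
 [ 0.39862513 -0.14882396  0.076     ]] mid [ 0.44554178 -0.14549221  0.076     ] len 0.09406960717647989 dir deg 4.061997153095585
side near tip [[ 0.39919903 -0.14611927  0.076     ]]
[[0.58616911 0.13602385 0.012     ]
 [0.47891708 0.12240793 0.012     ]
 [0.45715185 0.30963698 0.012     ]
 [0.56365352 0.32227936 0.012     ]] [0.52147289 0.22258703 0.012     ]
0.10811286226101051
0.18848990096491985
0.10724941553945393
0.18761147815160445
side corners [[0.5836022  0.13091627 0.012     ]
 [0.47734222 0.11646149 0.012     ]
 [0.45661599 0.30342242 0.012     ]]
```

```bash
python3 - <<'E'
import cv2
t=cv2.imread("pics/top0.png"); s=cv2.imread("pics/side0.png")
cv2.imwrite("pics/d3.png",cv2.convertScaleAbs(cv2.resize(s[134:172,278:320],None,fx=15,fy=15,interpolation=cv2.INTER_CUBIC),alpha=1.5))
cv2.imwrite("pics/d2.png",cv2.convertScaleAbs(cv2.resize(t[165:215,150:232],None,fx=9.5,fy=9.5,interpolation=cv2.INTER_CUBIC),alpha=1.5))
E
```

```text
(no output)
```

View pics/d3.png

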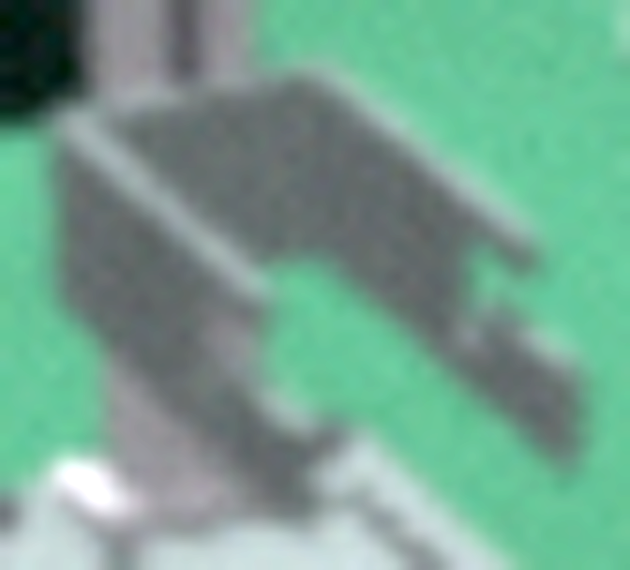

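View pics/d2.png

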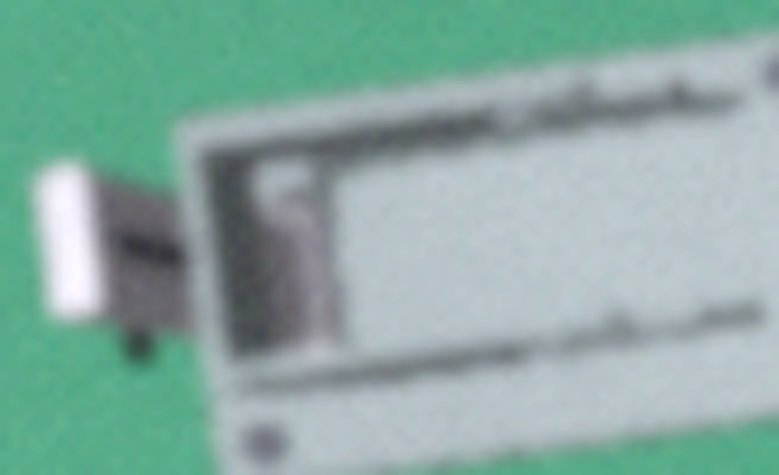

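```bash
cat > fit.py <<'E'
from h import *
off=lambda a,s,o:np.array(a,float)/s+o
ct=off([[645,55],[685,328],[200,398],[165,125]],7,[145,160])
cs=off([[398,452],[218,500],[78,350]],6,[260,110])
pt=off([[69,240]],9.5,[150,165])
hs=off([[540,240],[578,365],[265,285],[345,432]],15,[278,134])
def res(v,split=False):
    x,y,a,c,h=v[:5]/np.array([1000,1000,1,1000,1000]); q=(x,y,a)
    # hanger y axis: world -x ; corners order: far-front, near-front, near-rear, far-rear
    cor=[[c-.095,-.055,.012],[c-.095,.055,.012],[c+.095,.055,.012],[c+.095,-.055,.012]]
    z=.087+h
    hp=[[-.025,-.031,z+.029],[-.045,-.031,z+.007],[-.025,.031,z+.029],[-.045,.031,z+.007]]
    sh=np.r_[v[5:7]]
    r=[proj("top",hang(q,cor))-ct, proj("side",hang(q,cor[:3]))+sh-cs, proj("top",hang(q,[[.086,0,.187]]))-pt, proj("side",hang(q,hp))+sh-hs]
    if split: return r
    return np.r_[np.concatenate(r).ravel(), sh/1.5,v[3]/5.]
s=least_squares(res,[521,222,1.68,0,8,0,0]); print(s.x,np.degrees(s.x[2]))
J=np.linalg.inv(s.jac.T@s.jac);print("sd",np.sqrt(np.diag(J))*.5)
for r in res(s.x,True):print(r.round(2))
E
python3 fit.py
```

```text
[523.8037351  204.83813659   1.68980845  17.09376351   4.60237017
   0.65811243   0.61933313] 96.81889230198013
sd [0.59900187 0.96936871 0.0051572  1.06761356 1.35170111 0.26496966
 0.28185294]
[[ 0.73 -0.56]
 [ 0.54  0.16]
 [ 0.01  0.47]
 [-0.15 -0.53]]
[[ 1.47 -0.04]
 [ 0.53 -0.13]
 [-0.05 -0.13]]
[[-0.82  0.14]]
[[-0.33 -0.31]
 [ 0.04  0.13]
 [ 0.24  0.54]
 [-2.19 -0.33]]
```

```bash
sed -i 's/,\[345,432\]/,[308,413]/; s#,v\[3\]/5\.##; s#sh/1.5#sh/1.0#' fit.py; python3 fit.py; cat >> fit.py <<'E'
s_=cv2.imread("pics/side0.png")
outs=[]
for h in (0,s.x[4],8,12):
    im=cv2.resize(s_[125:180,270:325],None,fx=7,fy=7,interpolation=cv2.INTER_CUBIC)
    x,y,a=s.x[:3]/np.array([1000,1000,1]); z=.087+h/1000
    for yy in(-.0335,-.0285,.0285,.0335):
        L=np.array([[75,29],[-25,29],[-25,20],[6.5,20],[6.5,-5],[-6.5,-5],[-6.5,7],[-45,7]])/1000
        P=np.c_[L[:,0],np.full(len(L),yy),L[:,1]+z]
        uv=((proj("side",hang((x,y,a),P))+s.x[5:7]-[270,125]+.5)*7-.5)
        cv2.polylines(im,[np.round(uv).astype(int)],False,(0,0,255) if abs(yy)>.03 else (255,255,0),1)
    outs.append(im)
cv2.imwrite("pics/ov.png",np.vstack([np.hstack(outs[:2]),np.hstack(outs[2:])]))
E
python3 fit.py >/dev/null; python3 -c "
import cv2;im=cv2.imread('pics/ov.png');cv2.imwrite('pics/ov.png',cv2.resize(im,(600,600)))"
```

```text
[5.23868381e+02 2.02608376e+02 1.68658243e+00 2.00598871e+01
 6.71891456e+00 2.57040347e-01 6.09309281e-01] 96.63405475470698
sd [0.58292194 1.03421471 0.00513305 1.17846982 1.31603572 0.24733193
 0.2601495 ]
[[ 0.54 -0.37]
 [ 0.23  0.37]
 [-0.33  0.46]
 [-0.36 -0.56]]
[[ 0.86 -0.1 ]
 [-0.13 -0.24]
 [-0.51 -0.26]]
[[ 0.15 -0.03]]
[[-0.47 -0.64]
 [-0.11 -0.18]
 [ 0.04  0.19]
 [ 0.07  0.61]]
```

View pics/ov.png

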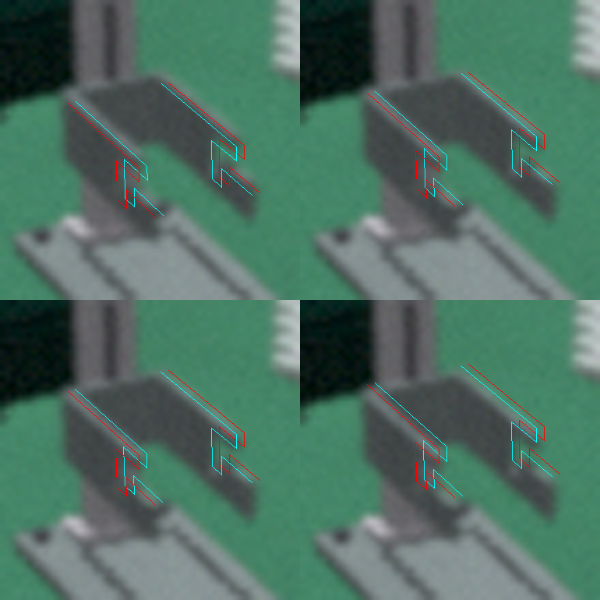

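The crop confirms that the thick buff roll at top (343,214) is the wide roll, with its spindle standing well out. The one at (414,211) is the narrow roll. The hanger fit gives throat xy (0.524, 0.203), yaw 96.6° and a yoke about 5–7 mm up. The mouths open to world -y.

```bash
cat > go.py <<'E'
import sys; from h import *; from plant import state
# usage go.py x y z jawangle_deg
s=state(); q=s['tool_rot']; M=R.from_quat(q[[1,2,3,0]]).as_matrix()
t=np.array(list(map(float,sys.argv[1:4]))); a=np.radians(float(sys.argv[4]))
y=np.array([np.cos(a),np.sin(a),0]); z=np.array([0,0,-1.]); T=np.c_[np.cross(y,z),y,z]
print("t",s['time'],"pos",s['tool_pos'].round(4),"jaw deg",np.degrees(np.arctan2(M[1,1],M[0,1])).round(2),"F",s['contact_force'].round(2),"tau",s['ft_torque'].round(2),"w",round(s['gripper_width'],3),"j",s['joint_pos'].round(2))
print("linear",(M.T@(t-s['tool_pos'])).round(4),"rot",np.degrees(R.from_matrix(M.T@T).as_rotvec()).round(2))
E
python3 go.py .4455 -.146 .25 4.1
```

```text
t 0.1 pos [0.2361 0.5781 0.2302] jaw deg 67.78 F [0.26 0.89 0.47] tau [-0.02  0.04 -0.01] w 0.997 j [ 1.06  0.05  1.61  0.    1.48 -0.12]
linear [-0.4677 -0.5911 -0.0188] rot [-1.100e-01  5.000e-02  6.368e+01]
```

>>> apply_moves(
  commands=[
    {"linear": [-0.015, -0.02, -0.01], "delta_rot": [0, 0, 2], "fingers": 0},
    {"linear": [-0.04, -0.05, -0.019], "delta_rot": [0, 0, 6], "fingers": 0},
    {"linear": [-0.07, -0.085, -0.019], "delta_rot": [0, 0, 10], "fingers": 0},
    {"linear": [-0.1, -0.125, -0.019], "delta_rot": [0, 0, 14], "fingers": 0},
    {"linear": [-0.13, -0.165, -0.019], "delta_rot": [0, 0, 18], "fingers": 0},
    {"linear": [-0.16, -0.2, -0.019], "delta_rot": [0, 0, 22], "fingers": 0},
    {"linear": [-0.19, -0.24, -0.019], "delta_rot": [0, 0, 26], "fingers": 0},
    {"linear": [-0.22, -0.28, -0.019], "delta_rot": [0, 0, 30], "fingers": 0},
  ],
)

```text
time: 0.9
tool_pos: [0.3339, 0.2344, 0.2499]
tool_rot: [0.0, 0.441, 0.898, -0.0]
contact_force: [0.9, -0.6, 0.1]
gripper_width: 1.002
```

```bash
python3 go.py .4455 -.146 .25 4.1
```

```text
t 0.9 pos [0.3339 0.2344 0.2499] jaw deg 37.67 F [ 0.94 -0.62  0.12] tau [-0.04 -0.03 -0.01] w 1.002 j [ 0.43 -0.52  2.06 -0.    1.6  -0.23]
linear [-3.693e-01 -1.441e-01 -1.000e-04] rot [-1.000e-02  1.000e-02  3.357e+01]
```

>>> apply_moves(
  commands=[
    {"linear": [-0.042, -0.016, 0], "delta_rot": [0, 0, 4], "fingers": 0},
    {"linear": [-0.084, -0.033, 0], "delta_rot": [0, 0, 8], "fingers": 0},
    {"linear": [-0.13, -0.05, 0], "delta_rot": [0, 0, 12.5], "fingers": 0},
    {"linear": [-0.176, -0.069, 0], "delta_rot": [0, 0, 17], "fingers": 0},
    {"linear": [-0.222, -0.087, 0], "delta_rot": [0, 0, 21.5], "fingers": 0},
    {"linear": [-0.268, -0.105, 0], "delta_rot": [0, 0, 26], "fingers": 0},
    {"linear": [-0.314, -0.123, 0], "delta_rot": [0, 0, 30], "fingers": 0},
    {"linear": [-0.35, -0.1365, 0], "delta_rot": [0, 0, 32.5], "fingers": 0},
  ],
)

```text
time: 1.7
tool_pos: [0.4406, -0.1267, 0.2499]
tool_rot: [-0.0, 0.675, 0.737, -0.0]
contact_force: [0.2, 1.0, 0.1]
gripper_width: 1.0
```

```bash
python3 go.py .4455 -.146 .112 4.1
```

```text
t 1.7 pos [ 0.4406 -0.1267  0.2499] jaw deg 5.03 F [0.18 0.99 0.13] tau [ 0.02 -0.02  0.  ] w 1.0 j [-0.44 -0.37  1.96 -0.    1.55 -0.53]
linear [-0.0196  0.0033  0.1379] rot [-0.02  0.    0.93]
```

>>> apply_moves(
  commands=[
    {"linear": [-0.01, 0.002, 0.01], "delta_rot": [0, 0, 0.5], "fingers": 0},
    {"linear": [-0.0196, 0.0033, 0.03], "delta_rot": [0, 0, 0.9], "fingers": 0},
    {"linear": [-0.0196, 0.0033, 0.055], "delta_rot": [0, 0, 0.9], "fingers": 0},
    {"linear": [-0.0196, 0.0033, 0.075], "delta_rot": [0, 0, 0.9], "fingers": 0},
    {"linear": [-0.0196, 0.0033, 0.09], "delta_rot": [0, 0, 0.9], "fingers": 0},
    {"linear": [-0.0196, 0.0033, 0.105], "delta_rot": [0, 0, 0.9], "fingers": 0},
    {"linear": [-0.0196, 0.0033, 0.115], "delta_rot": [0, 0, 0.9], "fingers": 0},
    {"linear": [-0.0196, 0.0033, 0.12], "delta_rot": [0, 0, 0.9], "fingers": 0},
  ],
)

```text
time: 2.5
tool_pos: [0.4454, -0.1429, 0.1293]
tool_rot: [-0.001, 0.679, 0.734, -0.0]
contact_force: [-0.7, 0.1, -0.3]
gripper_width: 0.998
```

```bash
python3 go.py .4455 -.146 .112 4.1; python3 - <<'E'
from plant import eyes
import cv2
im=eyes.grab_frame("side")[:,:,::-1]; cv2.imwrite("pics/s1.png",cv2.resize(im[120:320,230:400],None,fx=3,fy=3,interpolation=cv2.INTER_CUBIC))
E
```

```text
t 2.5 pos [ 0.4454 -0.1429  0.1293] jaw deg 4.41 F [-0.66  0.1  -0.27] tau [ 0.07 -0.01 -0.  ] w 0.998 j [-0.47 -0.25  2.07  0.    1.32 -0.55]
linear [-0.0031 -0.0001  0.0173] rot [-0.06 -0.04  0.31]
```

View pics/s1.png

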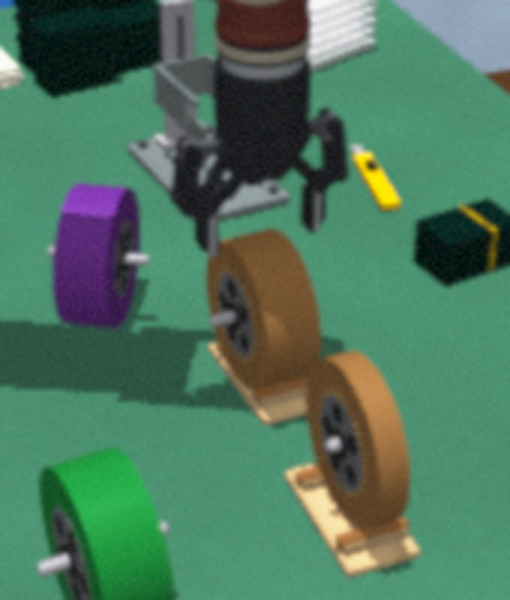

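The view shows the open fingers, tips at crop (207,245) and (313,225), straddling the rim top at (265,237). Going down to grip depth.

>>> apply_moves(
  commands=[
    {"linear": [-0.0015, 0, 0.005], "delta_rot": [0, 0, 0], "fingers": 0},
    {"linear": [-0.0015, 0, 0.01], "delta_rot": [0, 0, 0], "fingers": 0},
    {"linear": [-0.0015, 0, 0.014], "delta_rot": [0, 0, 0], "fingers": 0},
    {"linear": [-0.0015, 0, 0.017], "delta_rot": [0, 0, 0], "fingers": 0},
    {"linear": [-0.0015, 0, 0.017], "delta_rot": [0, 0, 0], "fingers": 0},
    {"linear": [-0.0015, 0, 0.017], "delta_rot": [0, 0, 0], "fingers": 0},
    {"linear": [-0.0015, 0, 0.017], "delta_rot": [0, 0, 0], "fingers": 0},
    {"linear": [-0.0015, 0, 0.017], "delta_rot": [0, 0, 0], "fingers": 0},
  ],
)

```text
time: 3.35
tool_pos: [0.446, -0.1449, 0.1136]
tool_rot: [0.0, 0.68, 0.734, 0.0]
contact_force: [0.2, -0.0, -0.4]
gripper_width: 0.999
```

```bash
python3 go.py .4455 -.146 .112 4.1
```

```text
t 3.35 pos [ 0.446  -0.1449  0.1136] jaw deg 4.38 F [ 0.21 -0.   -0.42] tau [-0.02 -0.    0.03] w 0.999 j [-0.47 -0.23  2.08 -0.    1.29 -0.55]
linear [-0.0011 -0.0006  0.0016] rot [0.02 0.02 0.28]
```

Close the fingers.

>>> apply_moves(
  commands=[
    {"linear": [-0.001, -0.0006, 0.0015], "delta_rot": [0, 0, 0.3], "fingers": 50},
    {"linear": [-0.001, -0.0006, 0.0015], "delta_rot": [0, 0, 0.3], "fingers": 80},
    {"linear": [-0.001, -0.0006, 0.0015], "delta_rot": [0, 0, 0.3], "fingers": 110},
    {"linear": [-0.001, -0.0006, 0.0015], "delta_rot": [0, 0, 0.3], "fingers": 255},
    {"linear": [-0.001, -0.0006, 0.0015], "delta_rot": [0, 0, 0.3], "fingers": 255},
    {"linear": [-0.001, -0.0006, 0.0015], "delta_rot": [0, 0, 0.3], "fingers": 255},
    {"linear": [-0.001, -0.0006, 0.0015], "delta_rot": [0, 0, 0.3], "fingers": 255},
    {"linear": [-0.001, -0.0006, 0.0015], "delta_rot": [0, 0, 0.3], "fingers": 255},
  ],
)

```text
time: 4.15
tool_pos: [0.4455, -0.1459, 0.112]
tool_rot: [0.0, 0.681, 0.732, 0.0]
contact_force: [-0.6, 0.6, 2.9]
gripper_width: 0.552
```

```bash
python3 go.py .4455 -.146 .2 4.1
```

```text
t 4.15 pos [ 0.4455 -0.1459  0.112 ] jaw deg 4.08 F [-0.55  0.64  2.95] tau [ 0.1  -0.02  0.01] w 0.552 j [-0.48 -0.23  2.08  0.    1.29 -0.55]
linear [-0.0002  0.     -0.088 ] rot [ 0.02  0.01 -0.02]
```

>>> apply_moves(
  commands=[
    {"linear": [0, 0, -0.003], "delta_rot": [0, 0, 0], "fingers": 255},
    {"linear": [0, 0, -0.01], "delta_rot": [0, 0, 0], "fingers": 255},
    {"linear": [0, 0, -0.025], "delta_rot": [0, 0, 0], "fingers": 255},
    {"linear": [0, 0, -0.045], "delta_rot": [0, 0, 0], "fingers": 255},
    {"linear": [0, 0, -0.07], "delta_rot": [0, 0, 0], "fingers": 255},
    {"linear": [0, 0, -0.095], "delta_rot": [0, 0, 0], "fingers": 255},
    {"linear": [0, 0, -0.115], "delta_rot": [0, 0, 0], "fingers": 255},
    {"linear": [0, 0, -0.128], "delta_rot": [0, 0, 0], "fingers": 255},
  ],
)

```text
time: 4.95
tool_pos: [0.4459, -0.1462, 0.2428]
tool_rot: [0.002, 0.681, 0.732, 0.0]
contact_force: [0.2, 0.1, -3.6]
gripper_width: 0.554
```

```bash
python3 go.py .5281 .1659 .24 6.6
```

```text
t 4.95 pos [ 0.4459 -0.1462  0.2428] jaw deg 4.08 F [ 0.24  0.06 -3.61] tau [-0.04  0.05 -0.03] w 0.554 j [-0.48 -0.34  1.95 -0.    1.53 -0.55]
linear [0.3054 0.1042 0.0025] rot [ 0.17  0.11 -2.52]
```

>>> apply_moves(
  commands=[
    {"linear": [0.006, 0.002, 0], "delta_rot": [0, 0, -0.2], "fingers": 255},
    {"linear": [0.02, 0.007, 0], "delta_rot": [0, 0, -0.4], "fingers": 255},
    {"linear": [0.042, 0.0143, 0], "delta_rot": [0, 0, -0.6], "fingers": 255},
    {"linear": [0.067, 0.0229, 0], "delta_rot": [0, 0, -0.8], "fingers": 255},
    {"linear": [0.094, 0.032, 0], "delta_rot": [0, 0, -1], "fingers": 255},
    {"linear": [0.121, 0.0413, 0], "delta_rot": [0, 0, -1.2], "fingers": 255},
    {"linear": [0.148, 0.0505, 0], "delta_rot": [0, 0, -1.5], "fingers": 255},
    {"linear": [0.175, 0.0597, 0], "delta_rot": [0, 0, -1.7], "fingers": 255},
  ],
)

```text
time: 5.75
tool_pos: [0.4917, 0.0346, 0.2381]
tool_rot: [-0.001, 0.67, 0.742, -0.001]
contact_force: [0.2, -0.4, -3.7]
gripper_width: 0.548
```

```bash
python3 go.py .5281 .1659 .24 6.6
```

```text
t 5.75 pos [0.4917 0.0346 0.2381] jaw deg 5.81 F [ 0.15 -0.35 -3.72] tau [-0.04 -0.04  0.  ] w 0.548 j [-0.08 -0.27  1.9   0.    1.52 -0.18]
linear [ 0.1269  0.0495 -0.0019] rot [-0.15 -0.04 -0.79]
```

>>> apply_moves(
  commands=[
    {"linear": [0.025, 0.0098, 0], "delta_rot": [0, 0, -0.2], "fingers": 255},
    {"linear": [0.05, 0.0195, 0], "delta_rot": [0, 0, -0.4], "fingers": 255},
    {"linear": [0.075, 0.0293, -0.001], "delta_rot": [0, 0, -0.6], "fingers": 255},
    {"linear": [0.097, 0.0378, -0.002], "delta_rot": [0, 0, -0.8], "fingers": 255},
    {"linear": [0.114, 0.0445, -0.002], "delta_rot": [0, 0, -0.8], "fingers": 255},
    {"linear": [0.124, 0.0485, -0.002], "delta_rot": [0, 0, -0.8], "fingers": 255},
    {"linear": [0.127, 0.0495, -0.002], "delta_rot": [0, 0, -0.8], "fingers": 255},
    {"linear": [0.127, 0.0495, -0.002], "delta_rot": [0, 0, -0.8], "fingers": 255},
  ],
)

```text
time: 6.55
tool_pos: [0.5285, 0.1643, 0.241]
tool_rot: [-0.0, 0.665, 0.747, -0.001]
contact_force: [-0.2, 0.5, -3.0]
gripper_width: 0.553
```

```bash
python3 go.py .5281 .1659 .24 6.6;  python3 - <<'E'
from plant import eyes
import cv2
im=eyes.grab_frame("side")[:,:,::-1];cv2.imwrite("pics/s2.png",im); cv2.imwrite("pics/s2c.png",cv2.resize(im[80:200,240:360],None,fx=5,fy=5,interpolation=cv2.INTER_CUBIC))
im=eyes.grab_frame("top")[:,:,::-1];cv2.imwrite("pics/t2.png",im); cv2.imwrite("pics/t2c.png",cv2.resize(im[140:240,130:270],None,fx=5,fy=5,interpolation=cv2.INTER_CUBIC))
E
```

```text
t 6.55 pos [0.5285 0.1643 0.241 ] jaw deg 6.61 F [-0.21  0.55 -3.01] tau [-0.    0.02 -0.02] w 0.553 j [ 0.17 -0.12  1.77 -0.    1.5   0.05]
linear [ 0.0016 -0.0002  0.001 ] rot [-0.09  0.02  0.01]
```

View pics/s2c.png

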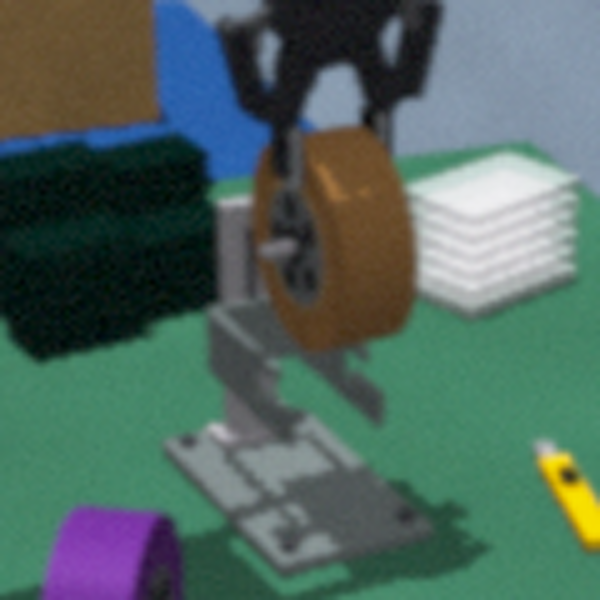

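View pics/t2c.png

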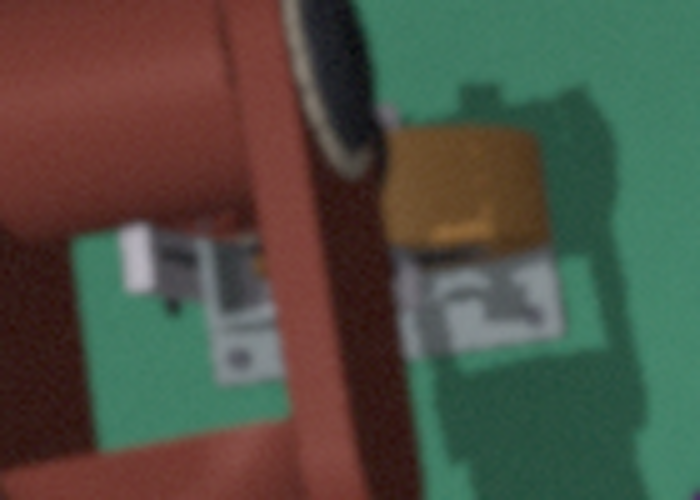

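```bash
python3 - <<'E'
from h import *
a=np.radians(6.6);d=np.array([np.cos(a),np.sin(a),0]);c=np.array([.5285,.1643,.205])
print(proj("side",[c-.048*d,c-.024*d,c]), (np.array([263,250])/5+[240,80]))
# roll edges in top: width at rightmost rim, faces
print(proj("top",[c-.024*d+[0,-.065,0],c+.024*d+[0,-.065,0],c+.048*d]))
E
```

```text
[[291.78870591 130.31598643]
 [299.08657657 128.91267311]
 [306.28269747 127.52987536]] [292.6 130. ]
[[240.23754204 191.31568116]
 [237.40535054 170.35528972]
 [207.10099665 160.66014856]]
```

The crop shows the spindle's near tip at side px (292.6,130), against a predicted (291.8,130.3), so the roll sits true in the grip and above the tongues. Now I'll lower it.

>>> apply_moves(
  commands=[
    {"linear": [0.0005, 0, 0.004], "delta_rot": [0, 0, 0], "fingers": 255},
    {"linear": [0.001, 0, 0.014], "delta_rot": [0, 0, 0], "fingers": 255},
    {"linear": [0.001, 0, 0.03], "delta_rot": [0, 0, 0], "fingers": 255},
    {"linear": [0.001, 0, 0.046], "delta_rot": [0, 0, 0], "fingers": 255},
    {"linear": [0.001, 0, 0.062], "delta_rot": [0, 0, 0], "fingers": 255},
    {"linear": [0.001, 0, 0.074], "delta_rot": [0, 0, 0], "fingers": 255},
    {"linear": [0.001, 0, 0.082], "delta_rot": [0, 0, 0], "fingers": 255},
    {"linear": [0.001, 0, 0.086], "delta_rot": [0, 0, 0], "fingers": 255},
  ],
)

```text
time: 7.45
tool_pos: [0.5283, 0.1652, 0.1544]
tool_rot: [-0.001, 0.665, 0.747, -0.001]
contact_force: [0.2, -0.1, -3.0]
gripper_width: 0.549
```

```bash
python3 go.py .5281 .1659 .14 6.6
```

```text
t 7.45 pos [0.5283 0.1652 0.1544] jaw deg 6.58 F [ 0.2  -0.07 -3.03] tau [-0.    0.01  0.01] w 0.549 j [ 0.17 -0.06  1.85 -0.    1.35  0.05]
linear [ 0.0007 -0.0001  0.0144] rot [-0.1   0.01 -0.02]
```

>>> apply_moves(
  commands=[
    {"linear": [0.0005, 0, 0.0008], "delta_rot": [0, 0, 0], "fingers": 255},
    {"linear": [0.0005, 0, 0.0016], "delta_rot": [0, 0, 0], "fingers": 255},
    {"linear": [0.0005, 0, 0.0024], "delta_rot": [0, 0, 0], "fingers": 255},
    {"linear": [0.0005, 0, 0.0032], "delta_rot": [0, 0, 0], "fingers": 255},
    {"linear": [0.0005, 0, 0.004], "delta_rot": [0, 0, 0], "fingers": 255},
    {"linear": [0.0005, 0, 0.0048], "delta_rot": [0, 0, 0], "fingers": 255},
    {"linear": [0.0005, 0, 0.0055], "delta_rot": [0, 0, 0], "fingers": 255},
    {"linear": [0.0005, 0, 0.0055], "delta_rot": [0, 0, 0], "fingers": 255},
  ],
)

```text
time: 8.25
tool_pos: [0.5286, 0.1658, 0.1501]
tool_rot: [-0.0, 0.665, 0.747, -0.0]
contact_force: [-0.1, -0.6, -4.5]
gripper_width: 0.551
```

>>> apply_moves(
  commands=[
    {"linear": [0, 0, 0.0005], "delta_rot": [0, 0, 0], "fingers": 255},
    {"linear": [0, 0, 0.001], "delta_rot": [0, 0, 0], "fingers": 255},
    {"linear": [0, 0, 0.0015], "delta_rot": [0, 0, 0], "fingers": 255},
    {"linear": [0, 0, 0.002], "delta_rot": [0, 0, 0], "fingers": 255},
    {"linear": [0, 0, 0.0025], "delta_rot": [0, 0, 0], "fingers": 255},
    {"linear": [0, 0, 0.003], "delta_rot": [0, 0, 0], "fingers": 255},
    {"linear": [0, 0, 0.003], "delta_rot": [0, 0, 0], "fingers": 255},
    {"linear": [0, 0, 0.003], "delta_rot": [0, 0, 0], "fingers": 255},
  ],
)

```text
time: 9.05
tool_pos: [0.5287, 0.1658, 0.1473]
tool_rot: [-0.0, 0.665, 0.747, -0.0]
contact_force: [0.3, -0.2, -4.3]
gripper_width: 0.551
```

>>> apply_moves(
  commands=[
    {"linear": [0, 0, 0.0004], "delta_rot": [0, 0, 0], "fingers": 255},
    {"linear": [0, 0, 0.0008], "delta_rot": [0, 0, 0], "fingers": 255},
    {"linear": [0, 0, 0.0012], "delta_rot": [0, 0, 0], "fingers": 255},
    {"linear": [0, 0, 0.0016], "delta_rot": [0, 0, 0], "fingers": 255},
    {"linear": [0, 0, 0.002], "delta_rot": [0, 0, 0], "fingers": 255},
    {"linear": [0, 0, 0.0024], "delta_rot": [0, 0, 0], "fingers": 255},
    {"linear": [0, 0, 0.0024], "delta_rot": [0, 0, 0], "fingers": 255},
    {"linear": [0, 0, 0.0024], "delta_rot": [0, 0, 0], "fingers": 255},
  ],
)

```text
time: 9.85
tool_pos: [0.5287, 0.1658, 0.1449]
tool_rot: [-0.0, 0.665, 0.747, 0.0]
contact_force: [-0.3, 0.1, -3.3]
gripper_width: 0.555
```

```bash
python3 go.py .5281 .1659 .14 6.6
```

```text
t 9.85 pos [0.5287 0.1658 0.1449] jaw deg 6.58 F [-0.3   0.09 -3.32] tau [-0.03 -0.05  0.01] w 0.555 j [ 0.17 -0.05  1.86  0.    1.33  0.05]
linear [ 0.0002 -0.0006  0.0049] rot [ 0.   -0.   -0.02]
```

>>> apply_moves(
  commands=[
    {"linear": [0, 0, 0.0003], "delta_rot": [0, 0, 0], "fingers": 255},
    {"linear": [0, 0, 0.0006], "delta_rot": [0, 0, 0], "fingers": 255},
    {"linear": [0, 0, 0.0009], "delta_rot": [0, 0, 0], "fingers": 255},
    {"linear": [0, 0, 0.0012], "delta_rot": [0, 0, 0], "fingers": 255},
    {"linear": [0, 0, 0.0015], "delta_rot": [0, 0, 0], "fingers": 255},
    {"linear": [0, 0, 0.0018], "delta_rot": [0, 0, 0], "fingers": 255},
    {"linear": [0, 0, 0.0018], "delta_rot": [0, 0, 0], "fingers": 255},
    {"linear": [0, 0, 0.0018], "delta_rot": [0, 0, 0], "fingers": 255},
  ],
)

```text
time: 10.65
tool_pos: [0.5287, 0.1658, 0.1431]
tool_rot: [0.0, 0.665, 0.747, -0.0]
contact_force: [-0.4, 0.8, -3.4]
gripper_width: 0.55
```

```bash
python3 go.py .5281 .1659 .14 6.6
```

```text
t 10.65 pos [0.5287 0.1658 0.1431] jaw deg 6.58 F [-0.38  0.83 -3.37] tau [-0.03 -0.04  0.03] w 0.55 j [ 0.17 -0.04  1.86 -0.    1.32  0.05]
linear [ 0.0002 -0.0006  0.0031] rot [-0.    0.   -0.02]
```

>>> apply_moves(
  commands=[
    {"linear": [0, 0, 0.0003], "delta_rot": [0, 0, 0], "fingers": 255},
    {"linear": [0, 0, 0.0006], "delta_rot": [0, 0, 0], "fingers": 255},
    {"linear": [0, 0, 0.0009], "delta_rot": [0, 0, 0], "fingers": 255},
    {"linear": [0, 0, 0.0012], "delta_rot": [0, 0, 0], "fingers": 255},
    {"linear": [0, 0, 0.0015], "delta_rot": [0, 0, 0], "fingers": 255},
    {"linear": [0, 0, 0.0018], "delta_rot": [0, 0, 0], "fingers": 255},
    {"linear": [0, 0, 0.0018], "delta_rot": [0, 0, 0], "fingers": 255},
    {"linear": [0, 0, 0.0018], "delta_rot": [0, 0, 0], "fingers": 255},
  ],
)

```text
time: 11.45
tool_pos: [0.5287, 0.1658, 0.1413]
tool_rot: [0.0, 0.665, 0.747, -0.0]
contact_force: [0.3, -0.2, -3.7]
gripper_width: 0.551
```

```bash
python3 go.py .5281 .1659 .14 6.6
```

```text
t 11.45 pos [0.5287 0.1658 0.1413] jaw deg 6.58 F [ 0.26 -0.2  -3.73] tau [ 0.02  0.01 -0.  ] w 0.551 j [ 0.17 -0.04  1.86 -0.    1.32  0.05]
linear [ 0.0002 -0.0006  0.0013] rot [ 0.    0.   -0.02]
```

>>> apply_moves(
  commands=[
    {"linear": [0, 0, 0.0003], "delta_rot": [0, 0, 0], "fingers": 255},
    {"linear": [0, 0, 0.0006], "delta_rot": [0, 0, 0], "fingers": 255},
    {"linear": [0, 0, 0.0009], "delta_rot": [0, 0, 0], "fingers": 255},
    {"linear": [0, 0, 0.0012], "delta_rot": [0, 0, 0], "fingers": 255},
    {"linear": [0, 0, 0.0015], "delta_rot": [0, 0, 0], "fingers": 255},
    {"linear": [0, 0, 0.0018], "delta_rot": [0, 0, 0], "fingers": 255},
    {"linear": [0, 0, 0.0018], "delta_rot": [0, 0, 0], "fingers": 255},
    {"linear": [0, 0, 0.0018], "delta_rot": [0, 0, 0], "fingers": 255},
  ],
)

```text
time: 12.25
tool_pos: [0.5287, 0.1658, 0.1395]
tool_rot: [-0.0, 0.665, 0.747, -0.0]
contact_force: [0.2, 0.1, -3.7]
gripper_width: 0.555
```

```bash
python3 go.py .5281 .1659 .14 6.6
```

```text
t 12.25 pos [0.5287 0.1658 0.1395] jaw deg 6.58 F [ 0.18  0.11 -3.68] tau [ 0.   -0.04  0.  ] w 0.555 j [ 0.17 -0.04  1.86  0.    1.32  0.05]
linear [ 0.0002 -0.0006 -0.0005] rot [-0.   -0.   -0.02]
```

>>> apply_moves(
  commands=[
    {"linear": [0, 0, 0.0003], "delta_rot": [0, 0, 0], "fingers": 255},
    {"linear": [0, 0, 0.0006], "delta_rot": [0, 0, 0], "fingers": 255},
    {"linear": [0, 0, 0.0009], "delta_rot": [0, 0, 0], "fingers": 255},
    {"linear": [0, 0, 0.0012], "delta_rot": [0, 0, 0], "fingers": 255},
    {"linear": [0, 0, 0.0015], "delta_rot": [0, 0, 0], "fingers": 255},
    {"linear": [0, 0, 0.0018], "delta_rot": [0, 0, 0], "fingers": 255},
    {"linear": [0, 0, 0.0018], "delta_rot": [0, 0, 0], "fingers": 255},
    {"linear": [0, 0, 0.0018], "delta_rot": [0, 0, 0], "fingers": 255},
  ],
)

```text
time: 13.05
tool_pos: [0.5289, 0.1658, 0.1386]
tool_rot: [0.0, 0.665, 0.747, 0.0]
contact_force: [-3.8, -0.4, 5.3]
gripper_width: 0.551
```

```bash
python3 go.py .5281 .1659 .14 6.6;  python3 - <<'E'
from plant import eyes
import cv2
im=eyes.grab_frame("side")[:,:,::-1];cv2.imwrite("pics/s3.png",im); cv2.imwrite("pics/s3c.png",cv2.convertScaleAbs(cv2.resize(im[115:190,260:345],None,fx=8,fy=8,interpolation=cv2.INTER_CUBIC),alpha=1.4))
E
```

```text
t 13.05 pos [0.5289 0.1658 0.1386] jaw deg 6.58 F [-3.75 -0.36  5.34] tau [-0.1   0.91 -0.08] w 0.551 j [ 0.17 -0.04  1.86 -0.    1.32  0.05]
linear [ 0.0001 -0.0008 -0.0014] rot [ 0.02  0.   -0.02]
```

View pics/s3c.png

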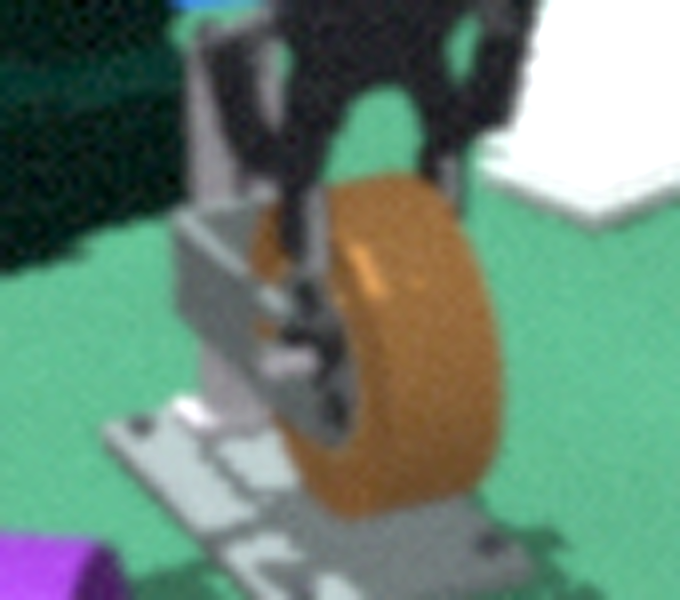

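Contact: Fz rose from −3.7 N to +5.3 N at TCP z 0.1386, so the tongues are at about 0.1026 (yoke up about 3.6 mm). The picture shows the near spindle end (crop 290,360) on the near hook. Next I'll lift 1.5 mm and slide in under the jaws.

>>> apply_moves(
  commands=[
    {"linear": [0, -0.0003, -0.001], "delta_rot": [0, 0, 0], "fingers": 255},
    {"linear": [0, -0.0006, -0.0022], "delta_rot": [0, 0, 0], "fingers": 255},
    {"linear": [0, -0.0006, -0.0024], "delta_rot": [0, 0, 0], "fingers": 255},
    {"linear": [0.001, -0.0006, -0.0024], "delta_rot": [0, 0, 0], "fingers": 255},
    {"linear": [0.002, -0.0006, -0.0024], "delta_rot": [0, 0, 0], "fingers": 255},
    {"linear": [0.003, -0.0006, -0.0024], "delta_rot": [0, 0, 0], "fingers": 255},
    {"linear": [0.004, -0.0006, -0.0024], "delta_rot": [0, 0, 0], "fingers": 255},
    {"linear": [0.005, -0.0006, -0.0024], "delta_rot": [0, 0, 0], "fingers": 255},
  ],
)

```text
time: 13.9
tool_pos: [0.5275, 0.1708, 0.1401]
tool_rot: [0.0, 0.665, 0.747, 0.0]
contact_force: [1.0, 0.9, -4.1]
gripper_width: 0.552
```

```bash
python3 go.py .5240 .2026 .1401 6.6
```

```text
t 13.9 pos [0.5275 0.1708 0.1401] jaw deg 6.58 F [ 1.01  0.88 -4.08] tau [-0.02  0.03  0.03] w 0.552 j [ 0.18 -0.04  1.86  0.    1.32  0.06]
linear [ 0.032   0.0001 -0.    ] rot [ 0.   -0.   -0.02]
```

>>> apply_moves(
  commands=[
    {"linear": [0.0015, 0, 0], "delta_rot": [0, 0, 0], "fingers": 255},
    {"linear": [0.003, 0, 0], "delta_rot": [0, 0, 0], "fingers": 255},
    {"linear": [0.0045, 0, 0], "delta_rot": [0, 0, 0], "fingers": 255},
    {"linear": [0.006, 0, 0], "delta_rot": [0, 0, 0], "fingers": 255},
    {"linear": [0.0075, 0, 0], "delta_rot": [0, 0, 0], "fingers": 255},
    {"linear": [0.009, 0, 0], "delta_rot": [0, 0, 0], "fingers": 255},
    {"linear": [0.0105, 0, 0], "delta_rot": [0, 0, 0], "fingers": 255},
    {"linear": [0.012, 0, 0], "delta_rot": [0, 0, 0], "fingers": 255},
  ],
)

```text
time: 14.7
tool_pos: [0.5262, 0.1828, 0.1401]
tool_rot: [0.0, 0.665, 0.747, 0.0]
contact_force: [-0.7, -0.1, -3.9]
gripper_width: 0.549
```

```bash
python3 go.py .5240 .2026 .1401 6.6
```

```text
t 14.7 pos [0.5262 0.1828 0.1401] jaw deg 6.58 F [-0.69 -0.05 -3.88] tau [ 0.03 -0.   -0.06] w 0.549 j [ 0.2  -0.03  1.86 -0.    1.32  0.09]
linear [0.02   0.0001 0.    ] rot [ 0.    0.   -0.02]
```

>>> apply_moves(
  commands=[
    {"linear": [0.0018, 0, 0], "delta_rot": [0, 0, 0], "fingers": 255},
    {"linear": [0.0036, 0, 0], "delta_rot": [0, 0, 0], "fingers": 255},
    {"linear": [0.0054, 0, 0], "delta_rot": [0, 0, 0], "fingers": 255},
    {"linear": [0.0072, 0, 0], "delta_rot": [0, 0, 0], "fingers": 255},
    {"linear": [0.009, 0, 0], "delta_rot": [0, 0, 0], "fingers": 255},
    {"linear": [0.011, 0, 0], "delta_rot": [0, 0, 0], "fingers": 255},
    {"linear": [0.013, 0, 0], "delta_rot": [0, 0, 0], "fingers": 255},
    {"linear": [0.015, 0, 0], "delta_rot": [0, 0, 0], "fingers": 255},
  ],
)

```text
time: 15.5
tool_pos: [0.5244, 0.1977, 0.1401]
tool_rot: [-0.0, 0.665, 0.747, 0.0]
contact_force: [0.2, -0.9, -3.5]
gripper_width: 0.553
```

```bash
python3 go.py .5240 .2026 .1401 6.6
```

```text
t 15.5 pos [0.5244 0.1977 0.1401] jaw deg 6.58 F [ 0.17 -0.87 -3.49] tau [ 0.02 -0.01  0.02] w 0.553 j [ 0.23 -0.03  1.85  0.    1.32  0.11]
linear [0.0049 0.0001 0.    ] rot [ 0.   -0.   -0.02]
```

Now feel for the rear wall in 0.5 mm rows.

>>> apply_moves(
  commands=[
    {"linear": [0.0007, 0, 0], "delta_rot": [0, 0, 0], "fingers": 255},
    {"linear": [0.0014, 0, 0], "delta_rot": [0, 0, 0], "fingers": 255},
    {"linear": [0.002, 0, 0], "delta_rot": [0, 0, 0], "fingers": 255},
    {"linear": [0.0025, 0, 0], "delta_rot": [0, 0, 0], "fingers": 255},
    {"linear": [0.003, 0, 0], "delta_rot": [0, 0, 0], "fingers": 255},
    {"linear": [0.0035, 0, 0], "delta_rot": [0, 0, 0], "fingers": 255},
    {"linear": [0.004, 0, 0], "delta_rot": [0, 0, 0], "fingers": 255},
    {"linear": [0.004, 0, 0], "delta_rot": [0, 0, 0], "fingers": 255},
  ],
)

```text
time: 16.3
tool_pos: [0.524, 0.2015, 0.1401]
tool_rot: [0.0, 0.665, 0.747, 0.0]
contact_force: [0.6, -0.0, -4.2]
gripper_width: 0.552
```

```bash
python3 go.py .5240 .2026 .1401 6.6
```

```text
t 16.3 pos [0.524  0.2015 0.1401] jaw deg 6.58 F [ 0.58 -0.04 -4.2 ] tau [ 0.    0.02 -0.02] w 0.552 j [ 0.23 -0.02  1.85  0.    1.32  0.12]
linear [0.0011 0.0001 0.    ] rot [ 0.   -0.   -0.02]
```

>>> apply_moves(
  commands=[
    {"linear": [0.0004, 0, 0], "delta_rot": [0, 0, 0], "fingers": 255},
    {"linear": [0.0008, 0, 0], "delta_rot": [0, 0, 0], "fingers": 255},
    {"linear": [0.0012, 0, 0], "delta_rot": [0, 0, 0], "fingers": 255},
    {"linear": [0.0016, 0, 0], "delta_rot": [0, 0, 0], "fingers": 255},
    {"linear": [0.002, 0, 0], "delta_rot": [0, 0, 0], "fingers": 255},
    {"linear": [0.0024, 0, 0], "delta_rot": [0, 0, 0], "fingers": 255},
    {"linear": [0.0024, 0, 0], "delta_rot": [0, 0, 0], "fingers": 255},
    {"linear": [0.0024, 0, 0], "delta_rot": [0, 0, 0], "fingers": 255},
  ],
)

```text
time: 17.1
tool_pos: [0.5237, 0.2039, 0.1401]
tool_rot: [0.0, 0.665, 0.747, -0.0]
contact_force: [0.5, 0.0, -3.9]
gripper_width: 0.552
```

```bash
python3 go.py .5240 .2026 .1401 6.6
```

```text
t 17.1 pos [0.5237 0.2039 0.1401] jaw deg 6.58 F [ 0.48  0.   -3.91] tau [ 0.01  0.01 -0.06] w 0.552 j [ 0.24 -0.02  1.85 -0.    1.32  0.12]
linear [-0.0013  0.0001 -0.    ] rot [ 0.    0.   -0.02]
```

>>> apply_moves(
  commands=[
    {"linear": [0.0004, 0, 0], "delta_rot": [0, 0, 0], "fingers": 255},
    {"linear": [0.0008, 0, 0], "delta_rot": [0, 0, 0], "fingers": 255},
    {"linear": [0.0012, 0, 0], "delta_rot": [0, 0, 0], "fingers": 255},
    {"linear": [0.0016, 0, 0], "delta_rot": [0, 0, 0], "fingers": 255},
    {"linear": [0.002, 0, 0], "delta_rot": [0, 0, 0], "fingers": 255},
    {"linear": [0.0024, 0, 0], "delta_rot": [0, 0, 0], "fingers": 255},
    {"linear": [0.0024, 0, 0], "delta_rot": [0, 0, 0], "fingers": 255},
    {"linear": [0.0024, 0, 0], "delta_rot": [0, 0, 0], "fingers": 255},
  ],
)

```text
time: 17.9
tool_pos: [0.5236, 0.2051, 0.1401]
tool_rot: [0.001, 0.665, 0.747, -0.001]
contact_force: [0.4, -5.4, -2.5]
gripper_width: 0.55
```

```bash
python3 go.py .5240 .2026 .1401 6.6
```

```text
t 17.9 pos [0.5236 0.2051 0.1401] jaw deg 6.59 F [ 0.42 -5.39 -2.51] tau [-1.22 -0.03  0.2 ] w 0.55 j [ 0.24 -0.02  1.84 -0.    1.32  0.13]
linear [-0.0026  0.0001  0.    ] rot [-0.01  0.15 -0.01]
```

The rear wall is felt (Fy −5.4 N). I'll back off about 1.3 mm to the throat centre and let the roll down.

>>> apply_moves(
  commands=[
    {"linear": [-0.0012, 0, 0], "delta_rot": [0, 0, 0], "fingers": 255},
    {"linear": [-0.0024, 0, 0], "delta_rot": [0, 0, 0], "fingers": 255},
    {"linear": [-0.0026, 0, 0], "delta_rot": [0, 0, 0], "fingers": 255},
    {"linear": [-0.0026, 0, 0], "delta_rot": [0, 0, 0], "fingers": 255},
    {"linear": [-0.0026, 0, 0.001], "delta_rot": [0, 0, 0], "fingers": 255},
    {"linear": [-0.0026, 0, 0.002], "delta_rot": [0, 0, 0], "fingers": 255},
    {"linear": [-0.0026, 0, 0.003], "delta_rot": [0, 0, 0], "fingers": 255},
    {"linear": [-0.0026, 0, 0.003], "delta_rot": [0, 0, 0], "fingers": 255},
  ],
)

```text
time: 18.7
tool_pos: [0.5236, 0.2037, 0.1368]
tool_rot: [-0.0, 0.665, 0.747, -0.0]
contact_force: [0.5, 0.2, -2.9]
gripper_width: 0.548
```

```bash
python3 go.py .5240 .2038 .1266 6.6
```

```text
t 18.7 pos [0.5236 0.2037 0.1368] jaw deg 6.58 F [ 0.5   0.18 -2.92] tau [ 0.03 -0.02 -0.05] w 0.548 j [ 0.24 -0.02  1.85  0.    1.31  0.12]
linear [0.     0.0004 0.0102] rot [-0.03 -0.   -0.02]
```

>>> apply_moves(
  commands=[
    {"linear": [0, 0, 0.0008], "delta_rot": [0, 0, 0], "fingers": 255},
    {"linear": [0, 0, 0.0016], "delta_rot": [0, 0, 0], "fingers": 255},
    {"linear": [0, 0, 0.0024], "delta_rot": [0, 0, 0], "fingers": 255},
    {"linear": [0, 0, 0.0032], "delta_rot": [0, 0, 0], "fingers": 255},
    {"linear": [0, 0, 0.004], "delta_rot": [0, 0, 0], "fingers": 255},
    {"linear": [0, 0, 0.005], "delta_rot": [0, 0, 0], "fingers": 255},
    {"linear": [0, 0, 0.006], "delta_rot": [0, 0, 0], "fingers": 255},
    {"linear": [0, 0, 0.006], "delta_rot": [0, 0, 0], "fingers": 255},
  ],
)

```text
time: 19.5
tool_pos: [0.5236, 0.2037, 0.1309]
tool_rot: [-0.0, 0.665, 0.747, -0.0]
contact_force: [0.3, 0.1, -3.7]
gripper_width: 0.552
```

```bash
python3 go.py .5240 .2038 .1266 6.6
```

```text
t 19.5 pos [0.5236 0.2037 0.1309] jaw deg 6.58 F [ 0.33  0.1  -3.73] tau [-0.02  0.04  0.02] w 0.552 j [ 0.24 -0.01  1.85  0.    1.3   0.12]
linear [0.0001 0.0004 0.0043] rot [-0.02  0.   -0.02]
```

>>> apply_moves(
  commands=[
    {"linear": [0, 0, 0.0006], "delta_rot": [0, 0, 0], "fingers": 255},
    {"linear": [0, 0, 0.0012], "delta_rot": [0, 0, 0], "fingers": 255},
    {"linear": [0, 0, 0.0018], "delta_rot": [0, 0, 0], "fingers": 255},
    {"linear": [0, 0, 0.0024], "delta_rot": [0, 0, 0], "fingers": 255},
    {"linear": [0, 0, 0.003], "delta_rot": [0, 0, 0], "fingers": 255},
    {"linear": [0, 0, 0.0034], "delta_rot": [0, 0, 0], "fingers": 255},
    {"linear": [0, 0, 0.0034], "delta_rot": [0, 0, 0], "fingers": 255},
    {"linear": [0, 0, 0.0034], "delta_rot": [0, 0, 0], "fingers": 255},
  ],
)

```text
time: 20.3
tool_pos: [0.5237, 0.2037, 0.1277]
tool_rot: [-0.0, 0.665, 0.747, -0.0]
contact_force: [-1.1, 0.6, -3.3]
gripper_width: 0.551
```

```bash
python3 go.py .5240 .2038 .1266 6.6
```

```text
t 20.3 pos [0.5237 0.2037 0.1277] jaw deg 6.58 F [-1.1   0.62 -3.27] tau [ 0.   -0.01 -0.03] w 0.551 j [ 0.24 -0.01  1.85 -0.    1.3   0.12]
linear [0.0001 0.0003 0.0011] rot [-0.    0.   -0.02]
```

>>> apply_moves(
  commands=[
    {"linear": [0, 0, 0.0003], "delta_rot": [0, 0, 0], "fingers": 255},
    {"linear": [0, 0, 0.0006], "delta_rot": [0, 0, 0], "fingers": 255},
    {"linear": [0, 0, 0.0009], "delta_rot": [0, 0, 0], "fingers": 255},
    {"linear": [0, 0, 0.0012], "delta_rot": [0, 0, 0], "fingers": 255},
    {"linear": [0, 0, 0.0015], "delta_rot": [0, 0, 0], "fingers": 255},
    {"linear": [0, 0, 0.0015], "delta_rot": [0, 0, 0], "fingers": 255},
    {"linear": [0, 0, 0.0015], "delta_rot": [0, 0, 0], "fingers": 255},
    {"linear": [0, 0, 0.0015], "delta_rot": [0, 0, 0], "fingers": 255},
  ],
)

```text
time: 21.1
tool_pos: [0.5239, 0.2037, 0.1267]
tool_rot: [0.0, 0.665, 0.747, 0.0]
contact_force: [-1.8, -0.6, 2.2]
gripper_width: 0.552
```

```bash
python3 go.py .5240 .2038 .1266 6.6
```

```text
t 21.1 pos [0.5239 0.2037 0.1267] jaw deg 6.58 F [-1.8  -0.62  2.2 ] tau [-0.1   0.54 -0.04] w 0.552 j [ 0.24 -0.01  1.86 -0.    1.29  0.12]
linear [0.0001 0.0002 0.0001] rot [ 0.01 -0.   -0.02]
```

Floor contact came at TCP z 0.1267, just where 12 mm below the tongue predicts. I'll press a touch more to settle both ends and then open slowly.

>>> apply_moves(
  commands=[
    {"linear": [0, 0, 0.0002], "delta_rot": [0, 0, 0], "fingers": 255},
    {"linear": [0, 0, 0.0004], "delta_rot": [0, 0, 0], "fingers": 255},
    {"linear": [0, 0, 0.0004], "delta_rot": [0, 0, 0], "fingers": 255},
    {"linear": [0, 0, 0.0004], "delta_rot": [0, 0, 0], "fingers": 255},
    {"linear": [0, 0, 0.0004], "delta_rot": [0, 0, 0], "fingers": 255},
    {"linear": [0, 0, 0.0004], "delta_rot": [0, 0, 0], "fingers": 255},
    {"linear": [0, 0, 0.0004], "delta_rot": [0, 0, 0], "fingers": 255},
    {"linear": [0, 0, 0.0004], "delta_rot": [0, 0, 0], "fingers": 255},
  ],
)

```text
time: 21.9
tool_pos: [0.5239, 0.2038, 0.1266]
tool_rot: [0.0, 0.665, 0.747, 0.0]
contact_force: [-3.0, -1.0, 4.8]
gripper_width: 0.55
```

```bash
python3 go.py .5240 .2038 .1266 6.6; python3 - <<'E'
from plant import eyes
import cv2
im=eyes.grab_frame("side")[:,:,::-1];cv2.imwrite("pics/s4c.png",cv2.convertScaleAbs(cv2.resize(im[100:175,260:345],None,fx=8,fy=8,interpolation=cv2.INTER_CUBIC),alpha=1.4))
E
```

```text
t 21.9 pos [0.5239 0.2038 0.1266] jaw deg 6.58 F [-3.05 -0.97  4.82] tau [-0.22  0.78 -0.03] w 0.55 j [ 0.24 -0.01  1.86  0.    1.29  0.12]
linear [ 0.      0.0001 -0.    ] rot [ 0.02 -0.   -0.02]
```

View pics/s4c.png

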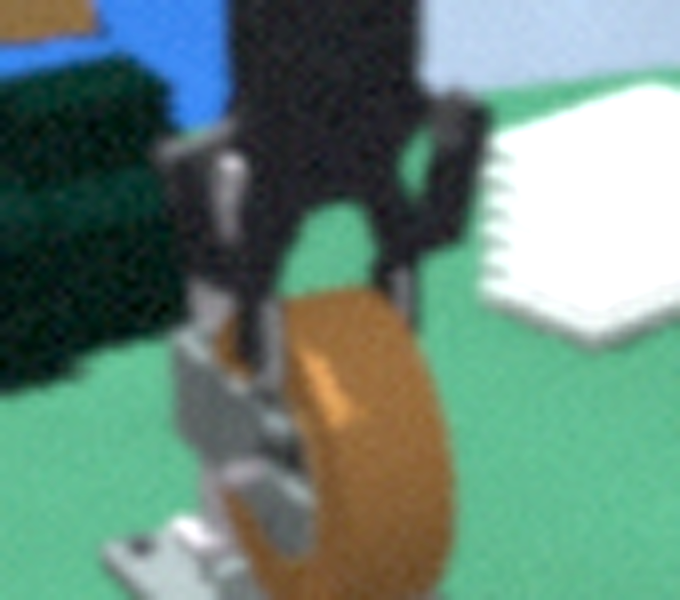

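The near spindle end is in the throat at crop (235,475), below the jaw. I'll take the preload off and open gradually.

>>> apply_moves(
  commands=[
    {"linear": [0, 0, -0.0004], "delta_rot": [0, 0, 0], "fingers": 255},
    {"linear": [0, 0, -0.0004], "delta_rot": [0, 0, 0], "fingers": 112},
    {"linear": [0, 0, -0.0004], "delta_rot": [0, 0, 0], "fingers": 106},
    {"linear": [0, 0, -0.0004], "delta_rot": [0, 0, 0], "fingers": 98},
    {"linear": [0, 0, -0.0004], "delta_rot": [0, 0, 0], "fingers": 90},
    {"linear": [0, 0, -0.0004], "delta_rot": [0, 0, 0], "fingers": 80},
    {"linear": [0, 0, -0.0004], "delta_rot": [0, 0, 0], "fingers": 70},
    {"linear": [0, 0, -0.0004], "delta_rot": [0, 0, 0], "fingers": 60},
  ],
)

```text
time: 22.75
tool_pos: [0.5238, 0.2037, 0.1262]
tool_rot: [0.0, 0.665, 0.747, 0.0]
contact_force: [-0.0, -0.3, -0.7]
gripper_width: 0.764
```

```bash
python3 go.py .5240 .2038 .26 6.6
```

```text
t 22.75 pos [0.5238 0.2037 0.1262] jaw deg 6.58 F [-0.04 -0.33 -0.69] tau [-0.02 -0.01 -0.01] w 0.764 j [ 0.24 -0.01  1.86 -0.    1.29  0.12]
linear [ 1.000e-04  3.000e-04 -1.338e-01] rot [ 0.    0.   -0.02]
```

>>> apply_moves(
  commands=[
    {"linear": [0, 0, -0.001], "delta_rot": [0, 0, 0], "fingers": 30},
    {"linear": [0, 0, -0.003], "delta_rot": [0, 0, 0], "fingers": 0},
    {"linear": [0, 0, -0.01], "delta_rot": [0, 0, 0], "fingers": 0},
    {"linear": [0, 0, -0.025], "delta_rot": [0, 0, 0], "fingers": 0},
    {"linear": [0, 0, -0.05], "delta_rot": [0, 0, 0], "fingers": 0},
    {"linear": [0, 0, -0.08], "delta_rot": [0, 0, 0], "fingers": 0},
    {"linear": [0, 0, -0.11], "delta_rot": [0, 0, 0], "fingers": 0},
    {"linear": [0, 0, -0.13], "delta_rot": [0, 0, 0], "fingers": 0},
  ],
)

```text
time: 23.55
tool_pos: [0.5247, 0.2039, 0.2608]
tool_rot: [0.001, 0.665, 0.747, 0.002]
contact_force: [0.3, 0.7, -0.1]
gripper_width: 1.003
```

>>> apply_moves(
  commands=[
    {"linear": [-0.02, -0.03, -0.02], "delta_rot": [0, 0, 0], "fingers": 0},
    {"linear": [-0.04, -0.06, -0.04], "delta_rot": [0, 0, 0], "fingers": 0},
    {"linear": [-0.05, -0.09, -0.06], "delta_rot": [0, 0, 0], "fingers": 0},
    {"linear": [-0.05, -0.11, -0.07], "delta_rot": [0, 0, 0], "fingers": 0},
    {"linear": [-0.05, -0.12, -0.07], "delta_rot": [0, 0, 0], "fingers": 0},
    {"linear": [-0.05, -0.12, -0.07], "delta_rot": [0, 0, 0], "fingers": 0},
    {"linear": [-0.05, -0.12, -0.07], "delta_rot": [0, 0, 0], "fingers": 0},
    {"linear": [-0.05, -0.12, -0.07], "delta_rot": [0, 0, 0], "fingers": 0},
  ],
)

```text
time: 24.35
tool_pos: [0.4105, 0.1404, 0.3252]
tool_rot: [-0.001, 0.665, 0.747, -0.001]
contact_force: [0.1, -0.1, -0.2]
gripper_width: 0.997
```

```bash
python3 - <<'E'
from plant import eyes
from h import *
im=eyes.grab_frame("side")[:,:,::-1];cv2.imwrite("pics/s5.png",im)
c=cv2.convertScaleAbs(cv2.resize(im[100:175,260:345],None,fx=8,fy=8,interpolation=cv2.INTER_CUBIC),alpha=1.4);cv2.imwrite("pics/s5c.png",c)
t=eyes.grab_frame("top")[:,:,::-1];cv2.imwrite("pics/t5.png",t)
a=np.radians(6.6);d=np.array([np.cos(a),np.sin(a),0]);p=np.array([.5237,.2038,.0906])
print((proj("side",[p-.048*d,p-.0335*d])-[260,100])*8, proj("top",[p-.048*d,p+.048*d]))
E
```

```text
[[217.619052   477.1402581 ]
 [250.99380375 469.80748666]] [[207.63528877 207.47769711]
 [202.76343207 170.05732568]]
```

View pics/s5c.png

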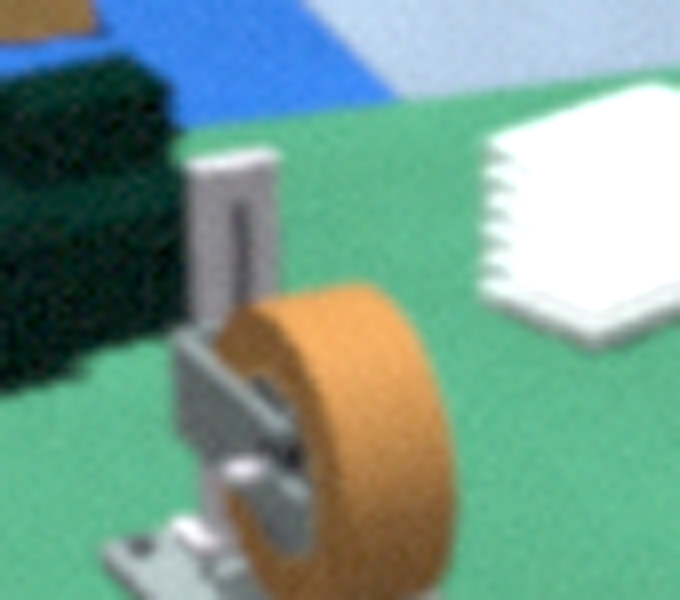

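View pics/t5.png

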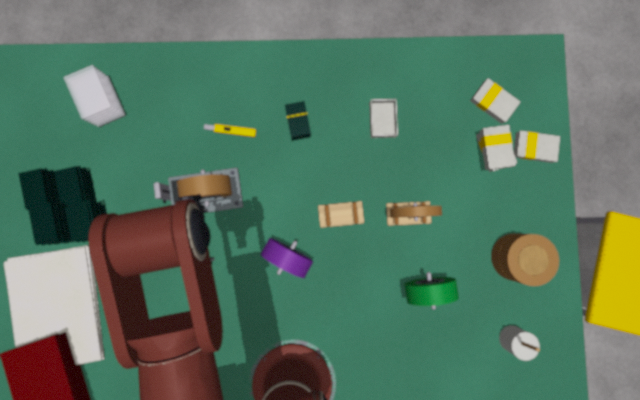

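View pics/s5.png

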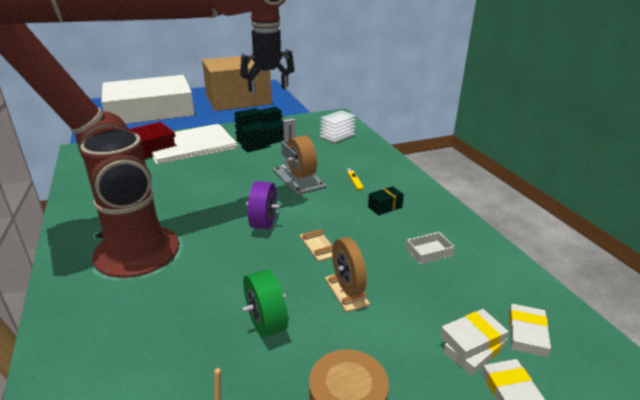

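```bash
python3 - <<'E'
import cv2
t=cv2.imread("pics/t5.png");cv2.imwrite("pics/t5c.png",cv2.convertScaleAbs(cv2.resize(t[155:222,145:255],None,fx=7,fy=7,interpolation=cv2.INTER_CUBIC),alpha=1.4))
E
```

```text
(no output)
```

View pics/t5c.png

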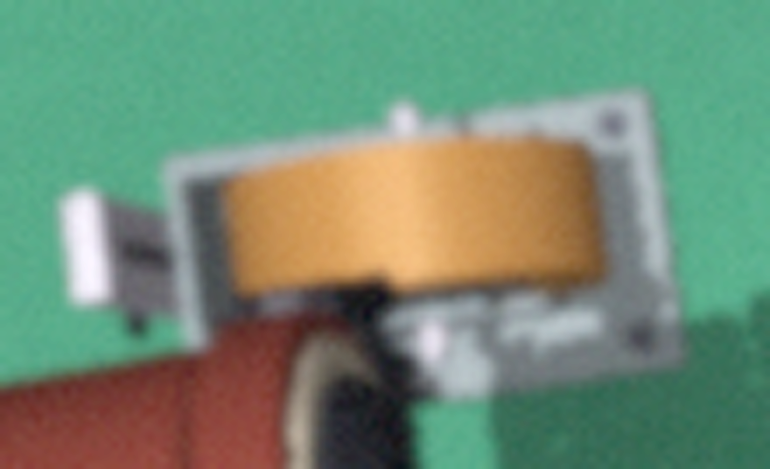

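The far spindle tip is at top (202.6,170.0), against a predicted (202.8,170.1). The near end is in its throat and the roll is level between the hooks. Everything else is unmoved.

```bash
python3 -c "
from plant import job_done; print(job_done())"
```

```text
the job is handed in; nothing more can be done
None
```

The wide buff roll is hanging in the bench hanger with both spindle ends in the throats, and I handed the job in at about 24.5 s. The hand-in reports no verdict.

**How it went:**
- I took the roll off its cradle by the rim and set the spindle down on the open tongues until I felt contact. That put the yoke about 3.6 mm above its lowest setting.
- I raised it 1.5 mm, slid it in under the jaws to a light touch on the rear wall (5.4 N), and backed off about 1.3 mm.
- I lowered it until it met the throat floor, then opened the fingers slowly and moved the arm clear. The load on the hooks stayed at about 9 N or less in the readings.

**Last checks:**
- **Height:** the floor contact came 11.9 mm below the tongue contact; 12 mm was expected.
- **Position:** the far spindle tip is within 0.3 px of where a seated spindle should appear in the top picture. The near end shows in its throat, but its tip read about 2 px off; I put that down to reading a blurred edge.
- **Surroundings:** in the pictures nothing else has moved.

**Checks that disagreed:**
- The first picture-based estimate put the yoke at about 5–7 mm up; I went by the felt 3.6 mm.
- The rear-wall and floor touches bore slightly more on the near hook, which suggests a small yaw or tilt error, well inside the throat's clearance.

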